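# Hold the 200 g weight over the balance pan for zeroing

## Task

The 200 g balance check is about to start: slide the glass top lid of the balance's draught shield fully open towards the housing with the display, then take the 200 g weight (the middle-sized of the three knobbed steel weights on the aluminium plate), carry it in over the shield and stop with it held upright over the ring in the middle of the pan, about 7 mm above it, while the balance zeroes. The weight must never touch the pan or the shield; leave the other two weights and the things on the bench where they stand. Finish while still holding the weight there: do not set it down or let go.

Things in the scene. Friction and masses are not known exactly. Their poses are not given: they have to be found in the camera images.
- balance: White precision balance, fixed. Origin: on the bench under the pan's centre; x from its front to its back, y from the pan to the display housing (robot's left), z up. Chamber round the pan: clear x -67 to 67, y -70 to 72 mm; glass walls in an aluminium frame, 112 mm high over the bench, open on top once the lid is slid off. Body: x -85 to 85, y -80 to 204 mm; housing 101 mm high.
- pan_center (a point): Centre of the top face of the round steel pan (84 mm across, 50 mm above the bench), inside a thin dark ring of 44 to 46 mm diameter drawn on the pan.
- shield_lid (a joint): Glass top lid of the draught shield, m: 0 = shut, grows as it slides along the balance's +y over the housing, 0.12 = fully open at its stop. It takes about 1 N and stays where left. At 0.12 the opening is 134 mm in x and reaches from 70 mm (-y side) to 48 mm (+y side) from the pan's centre.
- lid_grip (a point): Top centre of the lid's black grip bar, 131 mm above the bench, moving with the lid. The bar runs along the balance's x: 60 mm long, 12 mm wide (y), standing 22 mm above the lid's glass (whose top is 109 mm above the bench). It is at y = -45 mm of the balance when shut. Pinch it across its width from above.
- weight_200: The 200 g weight, the middle-sized one: polished steel cylinder 28 mm in diameter and 37 mm high with a knob on a neck on top (knob 20 mm in diameter), 52 mm high in all, loose. Origin: centre of its underside; z up.
- weight_100: 100 g weight of the same shape: 22 mm in diameter, cylinder 29 mm high, 41 mm high in all, loose. Origin: centre of its underside. Leave it.
- weight_500: 500 g weight of the same shape: 38 mm in diameter, cylinder 50 mm high, 70 mm high in all, loose. Origin: centre of its underside. Leave it.
- weight_plate: Flat aluminium plate 210 x 92 mm (x, y), fixed, its top 10 mm above the bench, on which the three weights stand in a row along its x, about 66 mm apart, in any order. Origin: centre of its underside on the bench.
- sample_cup: Clear plastic cup, 60 mm across, 62 mm high, loose, between plate and balance. Origin: centre of its underside.
- label_roll: Roll of white labels, 84 mm across, 62 mm high, loose, between plate and balance. Origin: centre of its underside.
- thermo_clock: Upright digital room thermometer, 45 x 96 mm, 120 mm high, loose, at the back between balance and plate. Origin: centre of its underside.
There are look-alikes about, which are no part of the job. Leave any blue look-alike of the weight_500 alone.

How it is judged:
On the way, in this order (a step that is already met when the one before it is completed fails the run):
1. the lid of the draught shield is slid open (value of joint shield_lid above 0.105 m), for 0.2 s.
2. the 200 g weight is lifted higher than the draught shield by the gripper (height (world z) of weight_200 above 0.11 m and contact force between the fingers and weight_200 above 0.5 N), for 0.1 s.
At the end, for the whole second after the job is handed in: Lid open at least 100 mm; the 200 g weight held still in the fingers, upright within 0.12 rad, foot 2 to 13 mm above the pan, axis within 8 mm of the pan's centre, touching nothing of the balance; the other weights upright, within 20 mm of their start (value of joint shield_lid above 0.1 m and horizontal distance between weight_200 and pan_center below 0.008 m and z of weight_200 in the frame of pan_center between 0.002 and 0.013 m and angle between weight_200's own z axis and vertical below 0.12 rad and contact force between the fingers and weight_200 above 0.5 N and contact force between weight_200 and balance below 0.05 N and linear speed of weight_200 below 0.02 m/s and distance of each of weight_100, weight_500 from where it was at the start of the episode below 0.02 m and angle between each of weight_100, weight_500's own z axis and vertical below 0.2 rad); the arm keeps its last pose, push and grip.
It fails at once if the 200 g weight touches the balance (pan, shield, lid or housing) (contact force between weight_200 and balance above 0.5 N).
It fails at once if another weight is shifted by more than 20 mm (distance of any of weight_100, weight_500 from where it was at the start of the episode above 0.02 m).
It fails at once if the cup, the label roll or the thermometer is shifted by more than 30 mm (distance of any of sample_cup, label_roll, thermo_clock from where it was at the start of the episode above 0.03 m).
It also fails if it takes over 61 s, if anything falls off the work surface, if the arm or the gripper's body presses on something with over 40 N, if the wrist force passes 120 N, or if a joint passes its speed limit or range.

## Robot

A 6-joint arm with a two-finger parallel gripper is mounted at the origin on a cart in front of the work surface, level with it; the furniture and walls round the work are solid. World frame = base frame: x ahead of the robot, y to its left, z up, the work surface at z = 0. Lengths are in m, angles in rad, forces in N, time in s.
With the tool pointing down it reaches from about 0.35 to 0.725 m from the base axis. Payload 6 kg.
Tool frame: the origin (TCP) lies midway between the tips of the shut fingers; the grasp point (between the pads) lies ctrl.tcp_to_grasp behind it (ctrl.tcp_to_grasp is the distance from the TCP to the grasp point, in m); z points along the fingers, y is the line along which they close (so a half turn about z gives the same grasp; the last joint's range is limited). The gripper opens to 85 mm and grips with 20 to 120 N. Pads are 22 mm wide; open, the fingers measure 114 mm over their backs; the gripper's body (76 mm by 85 mm) begins 54 mm behind the grasp point. The pads swing forward as they close: fully open they stand 13 mm farther back than shut.
Start: joints at [1.554, 0.04, 0.085, 0, -1.615, -0.334], TCP at [0.206, 0.563, 0.231] pointing down, gripper open.
Joint ranges: [-2.56, 2.56], [-1.29, 2.01], [-1.08, 1.49], [-3.29, 1.98], [-2.81, -0.18], [-2.99, 2.99]. Speed limits (rad/s): [2.57, 2.57, 3.01, 3.14, 3.14, 3.14].

## Interface

Orientations are given as a unit quaternion [w, x, y, z].
In Python, from station import ctrl gives the robot as it stands. The module is installed in compiled form; this text tells all that it offers.
- The arm moves only by the tool drive_tool, never from a script. Its argument "targets" is one flat list of numbers, 6 for each row, row after row: the shift along the world's x, y, z in cm, then the turn, a rotation vector about the world's x, y, z in degrees. In form: [x, y, z, rx, ry, rz, x, y, z, rx, ry, rz, ...]. A call has 1 to 8 rows; each row is the pose to reach, as a shift and turn from the pose commanded when the call began; what a row does not reach only later rows make up. A row lasts 1/12 s, in which the tool goes at most 41.7 mm and 7.16 degrees, less where a joint would pass 70% of its speed; a pose out of reach is approached as far as the arm can. A call with a gripper value outside its range is refused whole. "claw" is the closure, from 0 (fully open) to 1 (shut), set as the call begins (left out, the last holds). The fingers move at their own pace and stop on an object; the grip force is fixed at half the most. Time passes only in rows, so rows that repeat a pose let the fingers close. It gives the time, the measured TCP pose, the force, the opening and the grip force at its end, in the units of the state.
- ctrl.observe(): the state, without advancing time (a new reading comes with each control period).
- ctrl.grab_frame(name): name is "side" or "top" or "wrist"; returns a dict with "pixels" (400x640x3 uint8, red, green, blue), "fx", "fy", "cx", "cy" (pixels), "k1" (the pictures are not rectified: a ray, as slopes to the right and down, at radius r is drawn at 1 + k1 r^2 times it, then the intrinsics apply), "rvec" (rotation vector, rad) and "tvec" (3), from world to camera coordinates, as OpenCV has them. Camera axes: x right, y down, z forward; pixel columns grow to the right and rows downward; lengths in m; the calibration is good to about 2 mm. A picture is of the moment at which its call begins. There is no depth.
- ctrl.hand_in(): hands the job in; it is judged then, once.
The state is a dict: "time_s": time; "q": joint angles; "dq": joint speeds; "joint_torque": joint torques, N m; "tool_pos": TCP position; "tool_rot": TCP orientation; "force": force on the tool from outside, world axes, zero at the start; "wrist_torque": the same for the moment, N m; "gripper_width": finger opening in m; "finger_force": force on a finger pad.
Only numpy, scipy, OpenCV 4.12 (cv2) and the standard library are available. Lean on these libraries where they do the work, as an engineer would, in place of code of your own. Each camera call takes 0.05 s, during which the arm holds its last target. There are 200 camera calls.

## Working session

There is one attempt and no reset: what is moved stays moved. The work goes in short steps, Python scripts to look and compute and a tool call to move; the robot and the scene stay as the last step left them, time stands still between calls to the robot, and variables do not carry over. Pictures are saved under pics/ and viewed, at most 11 in all, crops included, and the job is handed in when it is done.

Besides the shell and the picture viewer there is one more tool, called after "Request:" as name(argument=value, ...), one argument or row to a line, values as JSON. drive_tool: Moves the arm, as the interface text tells. Its arguments: {"type":"object","properties":{"targets":{"type":"array"},"claw":{"type":"number"}},"required":["targets"]}

```bash
mkdir -p pics; cat > h.py <<'E'
import numpy as np, cv2
from station import ctrl
def save(n,fn):
    f=ctrl.grab_frame(n); cv2.imwrite('pics/'+fn,f['pixels'][:,:,::-1]); 
    np.savez('pics/'+fn+'.npz',**f); return f
def load(fn): return dict(np.load('pics/'+fn+'.npz'))
def ray(f,u,v):
    d=np.array([(u-f['cx'])/f['fx'],(v-f['cy'])/f['fy']]); s=d.copy()
    for _ in range(20): s=d/(1+f['k1']*(s@s))
    R=cv2.Rodrigues(np.array(f['rvec'],float))[0]; t=np.array(f['tvec'],float).ravel()
    return -R.T@t, R.T@np.array([s[0],s[1],1])
def onz(f,u,v,z):
    c,d=ray(f,u,v); return c+d*(z-c[2])/d[2]
def proj(f,p):
    R=cv2.Rodrigues(np.array(f['rvec'],float))[0]; q=R@np.array(p)+np.array(f['tvec']).ravel(); s=q[:2]/q[2]
    s=s*(1+f['k1']*(s@s)); return s*[f['fx'],f['fy']]+[f['cx'],f['cy']]
E
python3 - <<'E'
from h import *
print(ctrl.observe(),ctrl.tcp_to_grasp)
for n in ('top','side'):
    f=save(n,n+'1.png'); print(n,ray(f,320,200), f['fx'],f['k1'])
E
```

```text
{'time_s': 0.0, 'q': array([ 1.55369518e+00,  4.08000771e-02,  8.37981646e-02, -4.59824616e-04,
       -1.61552611e+00, -3.33668356e-01]), 'dq': array([ 0.00086025,  0.0013023 ,  0.00036985,  0.00075833, -0.00108661,
        0.00111232]), 'joint_torque': array([ 1.85165896e-05, -3.68208289e+01,  3.47414231e+01,  6.93221748e+00,
       -5.47728079e-03,  1.74562837e-05]), 'tool_pos': array([0.20600108, 0.56316477, 0.23027933]), 'tool_rot': array([ 8.91230436e-04,  9.84660842e-01, -1.74477000e-01, -9.03416327e-05]), 'force': array([0.083942  , 0.58618426, 0.5837336 ]), 'wrist_torque': array([-0.04328831, -0.04730257,  0.05984918]), 'finger_force': 0.0, 'gripper_width': 0.08518771657502347} 0.0187
top (array([ 0.38082233, -0.12666051,  0.9313699 ]), array([ 0.16861387,  0.00112983, -0.98573245])) 363.7891744741795 0.0008037749225641385
side (array([ 0.46317457, -0.85124338,  0.58092004]), array([ 0.05964426,  0.83922687, -0.54068134])) 391.3502025394759 0.01760904373880736
```

View pics/top1.png

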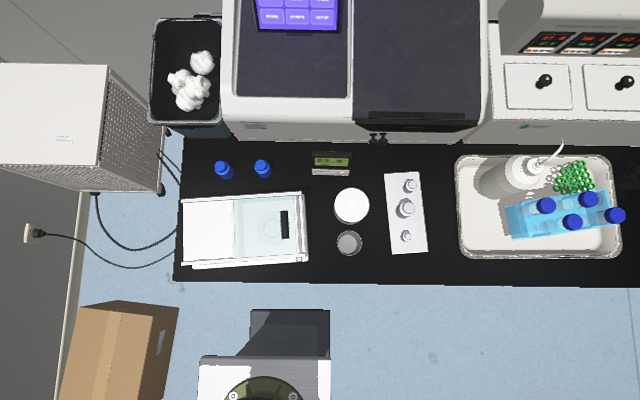

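View pics/side1.png

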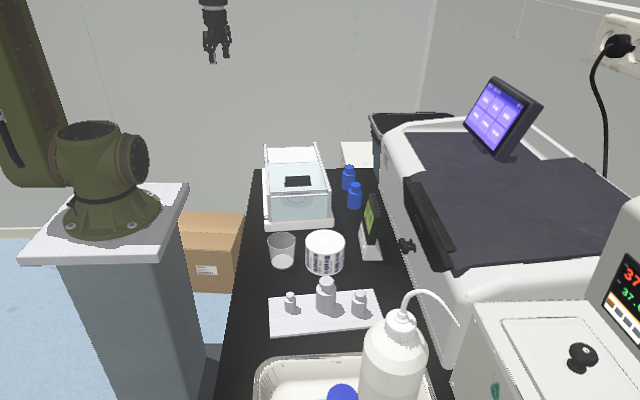

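The top view shows three steel weights on the plate at (410,185), (406,208) and (406,237), and the grip bar at (284,225). The blue things at (222,168) and (262,168) are look-alikes. The side view shows the same weights: small (290,302), large (326,295), medium (360,303). Next I measure and confirm with a crop.

```bash
python3 - <<'E'
from h import *
f=load('top1.png'); g=load('side1.png'); im=f['pixels']
print('tcp proj',proj(f,[.206,.563,.231]))
hsv=cv2.cvtColor(im,cv2.COLOR_RGB2HSV)
# grip bar: dark blob
m=np.zeros(im.shape[:2],np.uint8); m[200:250,265:298]=(im[200:250,265:298].max(2)<70)
n,l,st,c=cv2.connectedComponentsWithStats(m)
for i in range(1,n):
    if st[i,4]>50:
        ct=cv2.findContours((l==i).astype(np.uint8),0,1)[0][0]; r=cv2.minAreaRect(ct); print('bar',c[i],r,onz(f,*c[i],.131)); b=cv2.boxPoints(r); print([onz(f,*p,.131).round(4) for p in b])
# plate and body outlines
for nm,box,z in (('plate',(165,260,375,440),.010),('body',(180,275,170,320),.05)):
    a,b,c0,d=box; m=np.zeros(im.shape[:2],np.uint8); m[a:b,c0:d]=im[a:b,c0:d].min(2)>110
    n,l,st,c=cv2.connectedComponentsWithStats(m); i=1+np.argmax(st[1:,4])
    ct=cv2.findContours((l==i).astype(np.uint8),0,1)[0][0]; r=cv2.minAreaRect(ct); q=[onz(f,*p,z) for p in cv2.boxPoints(r)]; print(nm,r,np.round(q,4).tolist())
for u,v,z in ((410,185,.055),(406,208,.07),(406,237,.045)): 
    p=onz(f,u,v,z); print(p, proj(g,p))
for nm,(u,v) in dict(cup=(349,243),roll=(352,206),th=(331,163)).items(): print(nm,onz(f,u,v,.062))
A=cv2.resize(im[165:265,370:450],None,fx=5,fy=5,interpolation=2); B=cv2.resize(g['pixels'][265:345,260:392],(400,242),interpolation=2)
B=cv2.copyMakeBorder(B,0,500-242,0,0,0); cv2.imwrite('pics/crop1.png',np.hstack([A,B])[:,:,::-1])
E
```

```text
tcp proj [-63.61776687 354.86010851]
bar [284.48108108 223.98918919] ((284.4688720703125, 224.00196838378906), (26.386014938354492, 6.674476623535156), 86.42366790771484) [ 0.46283475 -0.0482147   0.131     ]
[array([ 0.4915, -0.0381,  0.131 ]), array([ 0.4927, -0.0528,  0.131 ]), array([ 0.4344, -0.0582,  0.131 ]), array([ 0.4333, -0.0436,  0.131 ])]
plate ((405.47235107421875, 212.39939880371094), (81.976318359375, 36.529197692871094), 84.0938491821289) [[0.611, -0.2888, 0.01], [0.6226, -0.384, 0.01], [0.4116, -0.3991, 0.01], [0.401, -0.3073, 0.01]]
body ((242.34771728515625, 229.8680419921875), (71.4607925415039, 127.38972473144531), 85.91438293457031) [[0.5292, 0.2265, 0.05], [0.5568, -0.0841, 0.05], [0.3833, -0.1002, 0.05], [0.3578, 0.2009, 0.05]]
[ 0.57168684 -0.34699859  0.055     ] [357.22197983 291.99806896]
[ 0.51189199 -0.33220379  0.07      ] [324.30319183 281.04430286]
[ 0.44424891 -0.33650809  0.045     ] [287.50158029 293.48545359]
cup [ 0.42679812 -0.19624274  0.062     ]
roll [ 0.51600307 -0.20330704  0.062     ]
th [ 0.62251703 -0.15138408  0.062     ]
```

View pics/crop1.png

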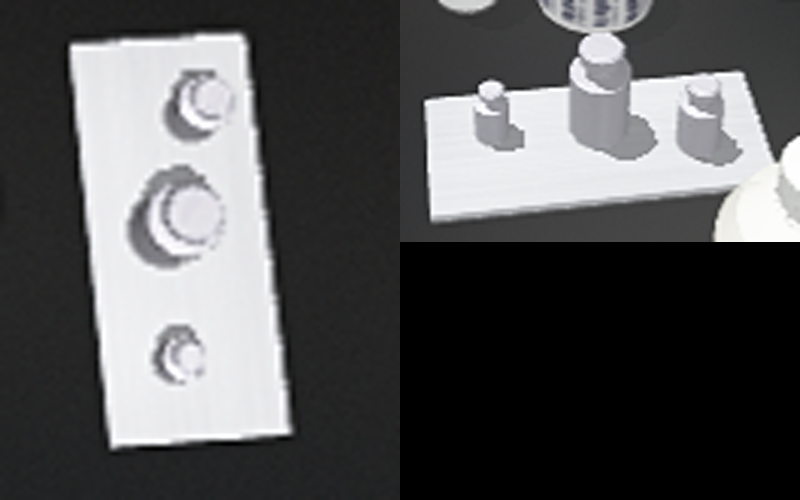

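The crop confirms it: the medium weight is the far one at top-view pixel (412,185). It is smaller than the 500 g in the centre and larger than the 100 g at (406,237). The lid bar is at about (0.463, -0.048) and the balance yaw is about 5.3°, so I set off towards the bar.

Request:
drive_tool(
  targets=[4,-4,0,0,0,3,8,-8,0,0,0,6,10,-12,0,0,0,9,12,-16,0,0,0,12,14,-20,0,0,0,15,16,-24,0,0,0,17,17,-28,0,0,0,20,18,-31.5,0,0,0,22],
  claw=0.6,
)

```text
time_s: 0.77
tool_pos: [0.3755, 0.2793, 0.2307]
tool_rot: [0.0, 1.0, 0.018, -0.0]
force: [0.8, -0.3, 0.1]
gripper_width: 0.0342
finger_force: 0.0
```

Request:
drive_tool(
  targets=[1,-4,0,0,0,3,2,-8,0,0,0,3,3,-12,0,0,0,3,4,-16,0,0,0,3,5,-20,0,0,0,3,6,-24,0,0,0,3,7,-27,0,0,0,3,7.7,-29.5,0,0,0,3],
)

```text
time_s: 1.43
tool_pos: [0.4523, -0.0162, 0.2311]
tool_rot: [0.0, 0.999, 0.042, 0.0]
force: [0.0, 1.2, 0.1]
gripper_width: 0.0342
finger_force: 0.0
```

Request:
drive_tool(
  targets=[0,0,-1,0,0,0,0,0,-2,0,0,0,0,0,-3,0,0,0,0,0,-3,0,0,0,0,0,-3,0,0,0],
)

```text
time_s: 1.85
tool_pos: [0.4518, -0.013, 0.2004]
tool_rot: [0.0, 0.999, 0.044, -0.001]
force: [0.1, -0.2, 1.1]
gripper_width: 0.034
finger_force: 0.0
```

```bash
python3 - <<'E'
from h import *
from scipy.spatial.transform import Rotation as R
s=ctrl.observe(); q=s['tool_rot']; print(s['time_s'],s['tool_pos'],s['gripper_width'],s['q'],s['force']); M=R.from_quat(np.r_[q[1:],q[0]]).as_matrix(); print(M.round(3)); a=np.degrees(np.arctan2(M[1,1],M[0,1])); print('y axis',a)
f=save('wrist','w1.png'); print(ray(f,320,200)); print('bar pred',proj(f,[.4628,-.0482,.131]),'tcp',proj(f,s['tool_pos']))
E
```

```text
1.85 [ 0.45175506 -0.01297725  0.20037423] 0.03403423932987055 [ 4.21086852e-01 -3.67024276e-01 -3.30731216e-01 -9.34133059e-07
 -1.60867352e+00  1.23696351e+00] [ 0.08016611 -0.16935221  1.13828436]
[[ 0.996  0.087 -0.001]
 [ 0.087 -0.996 -0.001]
 [-0.001  0.001 -1.   ]]
y axis -85.00068779516332
(array([ 0.52587472, -0.00659615,  0.34402261]), array([-0.29183406, -0.02271036, -0.95620538]))
bar pred [369.04849456 201.58080739] tcp [320.67548417 254.66204037]
```

View pics/w1.png

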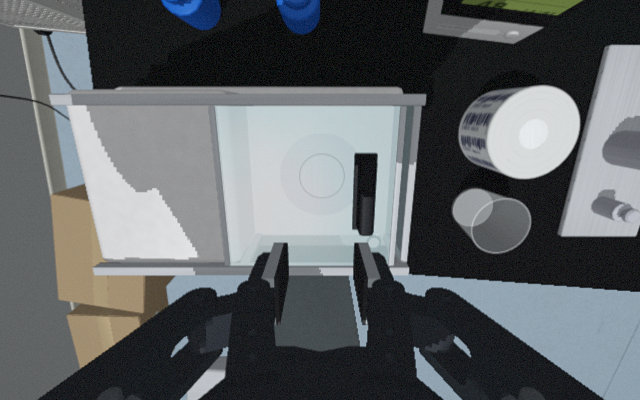

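The wrist view shows the bar at columns 354-378, rows 153-235, and the ring through the glass at (322,176), with the fingers at the bottom.

```bash
python3 - <<'E'
from h import *
f=load('w1.png'); im=f['pixels']
m=np.zeros(im.shape[:2],np.uint8); m[140:242,345:392]=(im[140:242,345:392].max(2)<75)
n,l,st,c=cv2.connectedComponentsWithStats(m)
for i in range(1,n):
    if st[i,4]>100: print(c[i],st[i],onz(f,*c[i],.131),onz(f,*c[i],.12))
for p in ((355,153),(378,153),(374,235),(361,235)): print(p,onz(f,*p,.131),onz(f,*p,.109))
# ring: ellipse fit on dark pixels near (322,176)
g=cv2.cvtColor(im,cv2.COLOR_RGB2GRAY)[146:206,290:354]; e=cv2.adaptiveThreshold(g,255,0,1,9,4)
n,l,st,c=cv2.connectedComponentsWithStats(e)
for i in np.argsort(-st[1:,4])[:3]+1:
    ys,xs=np.nonzero(l==i); el=cv2.fitEllipse(np.c_[xs,ys].astype(np.float32)); print(st[i],el, onz(f,el[0][0]+290,el[0][1]+146,.05))
p=onz(f,322,176,.05); print(p)
F=load('top1.png'); print('200 knob',onz(F,412.2,185,.062))
E
```

```text
[364.23104265 192.47511848] [ 353  154   24   81 1688] [ 0.46948264 -0.04370968  0.131     ] [ 0.46657068 -0.04562614  0.12      ]
(355, 153) [ 0.49778649 -0.03341917  0.131     ] [ 0.49488567 -0.03618933  0.109     ]
(378, 153) [ 0.49920106 -0.04968966  0.131     ] [ 0.49644632 -0.05414016  0.109     ]
(374, 235) [ 0.43630373 -0.05563778  0.131     ] [ 0.42705324 -0.06070258  0.109     ]
(361, 235) [ 0.43543392 -0.04563374  0.131     ] [ 0.42609361 -0.04966536  0.109     ]
[  9   7  46  46 246] ((31.493310928344727, 29.46750259399414), (44.14250183105469, 44.69191360473633), 97.3254623413086) [ 0.46188822 -0.01286316  0.05      ]
[63 23  1 37 37] ((63.0000114440918, 42.92250442504883), (0.007205537520349026, 39.52092742919922), 0.0008632822427898645) [ 0.45076936 -0.04597015  0.05      ]Traceback (most recent call last):
  File "<stdin>", line 12, in <module>
cv2.error: OpenCV(4.12.0) /io/opencv/modules/imgproc/src/shapedescr.cpp:361: error: (-201:Incorrect size of input array) There should be at least 5 points to fit the ellipse in function 'fitEllipseNoDirect'
```

The lid seems to start slightly ajar: the ring-to-bar distance is 31 mm instead of 45 mm. That is harmless, so I grip the bar at about (0.466, -0.046).

Request:
drive_tool(
  targets=[1,-2,0,0,0,0,1.4,-3.3,0,0,0,0,1.4,-3.3,-2,0,0,0,1.4,-3.3,-4,0,0,0,1.4,-3.3,-6,0,0,0,1.4,-3.3,-7.5,0,0,0,1.4,-3.3,-8.3,0,0,0,1.4,-3.3,-8.3,0,0,0],
)

```text
time_s: 2.57
tool_pos: [0.4656, -0.0462, 0.1169]
tool_rot: [0.0, 0.999, 0.043, -0.001]
force: [0.6, 0.6, 1.1]
gripper_width: 0.0343
finger_force: 0.0
```

Request:
drive_tool(
  targets=[0,0,0,0,0,0,0,0,0,0,0,0,0,0,0,0,0,0,0,0,0,0,0,0,0,0,0,0,0,0,0,0,0,0,0,0],
  claw=1,
)

```text
time_s: 3.07
tool_pos: [0.467, -0.0467, 0.12]
tool_rot: [0.0, 0.999, 0.043, 0.001]
force: [-1.1, 1.3, 5.9]
gripper_width: 0.0102
finger_force: 60.6
```

Request:
drive_tool(
  targets=[0,0,0.3,0,0,0,-0.1,1,0.3,0,0,0,-0.2,2.5,0.3,0,0,0,-0.4,4,0.3,0,0,0,-0.5,5.5,0.3,0,0,0,-0.6,7,0.3,0,0,0,-0.8,8.5,0.3,0,0,0,-0.8,9,0.3,0,0,0],
)

```text
time_s: 3.73
tool_pos: [0.459, 0.0451, 0.1202]
tool_rot: [-0.001, 0.999, 0.043, 0.001]
force: [7.6, -0.3, -8.1]
gripper_width: 0.0101
finger_force: 59.9
```

Request:
drive_tool(
  targets=[0,0.3,0,0,0,0,-0.1,0.6,0,0,0,0,-0.1,0.9,0,0,0,0,-0.1,1.2,0,0,0,0,-0.1,1.2,0,0,0,0],
)

```text
time_s: 4.15
tool_pos: [0.458, 0.0562, 0.1202]
tool_rot: [-0.001, 0.999, 0.043, 0.001]
force: [7.3, 2.0, -8.3]
gripper_width: 0.0099
finger_force: 60.0
```

Request:
drive_tool(
  targets=[0,0.2,-0.1,0,0,0,0,0.4,-0.1,0,0,0,0,0.6,-0.1,0,0,0,0,0.6,-0.1,0,0,0],
)

```text
time_s: 4.48
tool_pos: [0.4575, 0.0617, 0.1201]
tool_rot: [-0.0, 0.999, 0.043, 0.0]
force: [5.4, 1.4, -4.3]
gripper_width: 0.0101
finger_force: 60.5
```

Request:
drive_tool(
  targets=[0,0.2,0,0,0,0,0,0.4,0,0,0,0,0,0.5,0,0,0,0,0,0.5,0,0,0,0],
)

```text
time_s: 4.82
tool_pos: [0.4574, 0.0621, 0.1202]
tool_rot: [0.004, 0.999, 0.042, -0.0]
force: [9.3, -17.4, -5.2]
gripper_width: 0.01
finger_force: 60.3
```

Request:
drive_tool(
  targets=[0,-0.5,0,0,0,0,0,-0.5,0,0,0,0,0,-0.5,0,0,0,0,0,-0.5,0,0,0,0,0,-0.5,2,0,0,0,0,-0.5,5,0,0,0,0,-0.5,8,0,0,0,0,-0.5,10,0,0,0],
  claw=0.6,
)

```text
time_s: 5.48
tool_pos: [0.4577, 0.0616, 0.2237]
tool_rot: [-0.0, 0.999, 0.043, 0.002]
force: [-0.6, -0.2, 0.1]
gripper_width: 0.0343
finger_force: 0.0
```

```bash
python3 - <<'E'
from h import *
s=ctrl.observe(); print(s['time_s'],s['tool_pos'],s['gripper_width'])
F=load('top1.png'); print('200 knob',onz(F,412.2,185,.062),onz(F,411.7,184.5,.062))
f=save('wrist','w2.png'); im=f['pixels']
g=cv2.cvtColor(im,cv2.COLOR_RGB2GRAY); 
p=proj(f,[.462,-.0129,.05]); print(p)
u,v=p.astype(int); h=38
if h<u<640-h and h<v<400-h:
    w=g[v-h:v+h,u-h:u+h]; e=cv2.adaptiveThreshold(w,255,0,1,9,4); n,l,st,c=cv2.connectedComponentsWithStats(e)
    for i in range(1,n):
        if st[i,4]>80:
            ys,xs=np.nonzero(l==i); el=cv2.fitEllipse(np.c_[xs,ys].astype(np.float32)); print(st[i],el, onz(f,el[0][0]+u-h,el[0][1]+v-h,.05))
E
```

```text
5.4833 [0.45765273 0.06164184 0.22365792] 0.034293039577978794
200 knob [ 0.57024776 -0.35063183  0.062     ] [ 0.57147873 -0.34943827  0.062     ]
[389.47236849 182.57042904]
[  0   0  75  76 659] ((40.82389450073242, 43.88043975830078), (80.99284362792969, 97.85189056396484), 161.22373962402344) [ 0.45631144 -0.01637097  0.05      ]
[ 18  18  43  43 280] ((38.886905670166016, 39.31781005859375), (39.63454818725586, 42.438663482666016), 54.47679901123047) [ 0.46121079 -0.01347702  0.05      ]
[53 48 22 22 96] ((64.08435821533203, 59.25556564331055), (5.723902225494385, 24.750757217407227), 43.90654373168945) [ 0.44106415 -0.04485554  0.05      ]
```

View pics/w2.png

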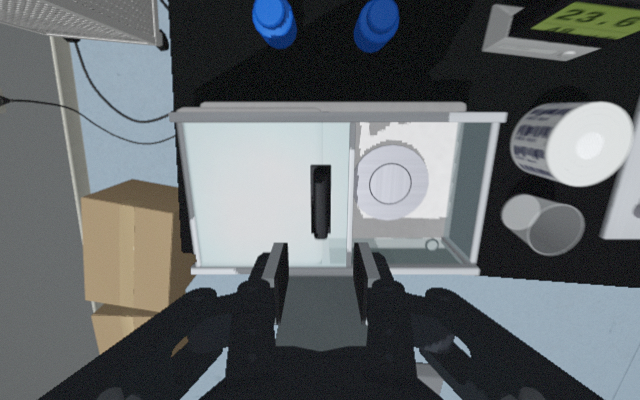

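The view shows the lid open, with the bar at (320,200) over the housing and the ring at (390,183), which puts the pan centre at about (0.4615, -0.013). Next, over to the weight.

Request:
drive_tool(
  targets=[1,-4,0,0,0,0,2,-8,0,0,0,0,3,-12,0,0,0,0,4,-16,0,0,0,0,5,-20,0,0,0,0,6,-24,0,0,0,0,7,-28,0,0,0,0,8,-32,0,0,0,0],
  claw=0.4,
)

```text
time_s: 6.2
tool_pos: [0.5375, -0.2604, 0.2202]
tool_rot: [-0.0, 0.999, 0.043, 0.0]
force: [1.5, 0.9, 0.4]
gripper_width: 0.0511
finger_force: 0.0
```

Request:
drive_tool(
  targets=[1,-3,0,0,0,0,2,-6,0,0,0,0,3.3,-9.1,0,0,0,0,3.3,-9.1,-2,0,0,0,3.3,-9.1,-4,0,0,0,3.3,-9.1,-5,0,0,0,3.3,-9.1,-5,0,0,0,3.3,-9.1,-5,0,0,0],
)

```text
time_s: 6.87
tool_pos: [0.5702, -0.3493, 0.1705]
tool_rot: [0.0, 0.999, 0.043, -0.0]
force: [0.6, 1.0, 0.2]
gripper_width: 0.0514
finger_force: 0.0
```

```bash
python3 - <<'E'
from h import *
s=ctrl.observe(); print(s['time_s'],s['tool_pos'],s['gripper_width'],s['q'])
f=save('wrist','w3.png'); print(proj(f,[.5705,-.35,.062]),proj(f,[.5705,-.35,.010]))
save('side','s3.png')
E
```

```text
6.8667 [ 0.57023085 -0.34928352  0.17046213] 0.05144095484721739 [-2.51080196e-01  2.23327208e-01  1.74893196e-01  4.54724658e-04
 -1.52292472e+00  1.90819232e+00]
[321.58063348 196.84373706] [321.46843478 182.81328804]
```

View pics/w3.png

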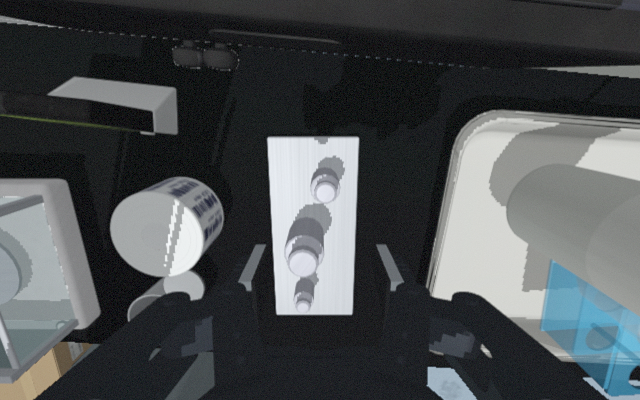

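The wrist view shows the medium weight at (325,188), its knob top at about (325,192), the 500 g knob at (303,262) and the 100 g at (303,303).

```bash
python3 - <<'E'
from h import *
f=load('w3.png')
A=cv2.resize(f['pixels'][160:220,290:370],(800,600),interpolation=2)[:,:,::-1]; cv2.imwrite('pics/c3.png',A)
for u,v in ((325,191),(325,192)): print(onz(f,u,v,.062))
E
```

```text
[ 0.57605328 -0.35251486  0.062     ]
[ 0.57515152 -0.35259616  0.062     ]
```

View pics/c3.png

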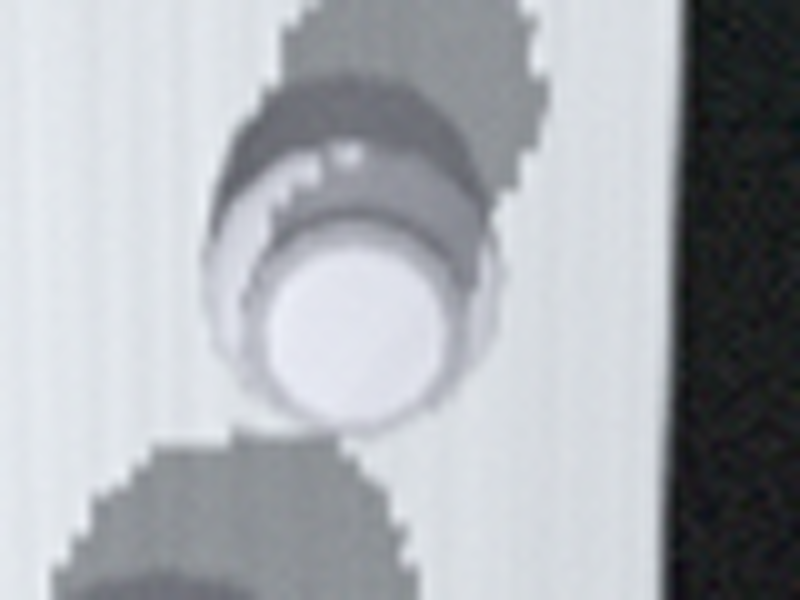

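Request:
drive_tool(
  targets=[0.3,-0.4,-2,0,0,0,0.3,-0.4,-5,0,0,0,0.3,-0.4,-8,0,0,0,0.3,-0.4,-11,0,0,0,0.3,-0.4,-13,0,0,0,0.3,-0.4,-14.5,0,0,0,0.3,-0.4,-15.4,0,0,0,0.3,-0.4,-15.4,0,0,0],
)

```text
time_s: 7.63
tool_pos: [0.5729, -0.3532, 0.0153]
tool_rot: [-0.0, 0.999, 0.043, -0.001]
force: [-0.4, 0.0, -0.4]
gripper_width: 0.0517
finger_force: 0.0
```

Request:
drive_tool(
  targets=[0,0,0,0,0,0,0,0,0,0,0,0,0,0,0,0,0,0,0,0,0,0,0,0,0,0,0,0,0,0,0,0,0,0,0,0,0,0,0,0,0,0,0,0,0,0,0,0],
  claw=1,
)

```text
time_s: 8.3
tool_pos: [0.5746, -0.3542, 0.0189]
tool_rot: [0.001, 0.999, 0.043, 0.002]
force: [-0.2, 1.5, 6.7]
gripper_width: 0.0262
finger_force: 59.6
```

Request:
drive_tool(
  targets=[0,0,1,0,0,0,0,0,3,0,0,0,0,0,6,0,0,0,0,0,10,0,0,0,0,0,14,0,0,0,0,0,18,0,0,0,0,0,20,0,0,0,0,0,20,0,0,0],
)

```text
time_s: 8.97
tool_pos: [0.5745, -0.355, 0.2244]
tool_rot: [0.003, 0.999, 0.043, 0.005]
force: [-0.5, -1.1, -1.2]
gripper_width: 0.0259
finger_force: 59.3
```

```bash
python3 - <<'E'
from h import *
s=ctrl.observe(); print(s['time_s'],s['tool_pos'],s['gripper_width'],s['finger_force'])
f=save('wrist','w4.png'); g=save('side','s4.png')
p=s['tool_pos']; u,v=proj(g,p).astype(int); print(u,v)
A=cv2.resize(f['pixels'][150:300,240:400],(400,375),interpolation=2)
v0=max(v-40,0); u0=max(u-40,0); B=cv2.resize(g['pixels'][v0:v0+75,u0:u0+80],(400,375),interpolation=2); print(u0,v0)
cv2.imwrite('pics/c4.png',np.hstack([A,B])[:,:,::-1])
E
```

```text
8.9667 [ 0.57451958 -0.35497153  0.22441951] 0.02592443645974079 59.29673275910318
367 219
327 179
```

View pics/c4.png

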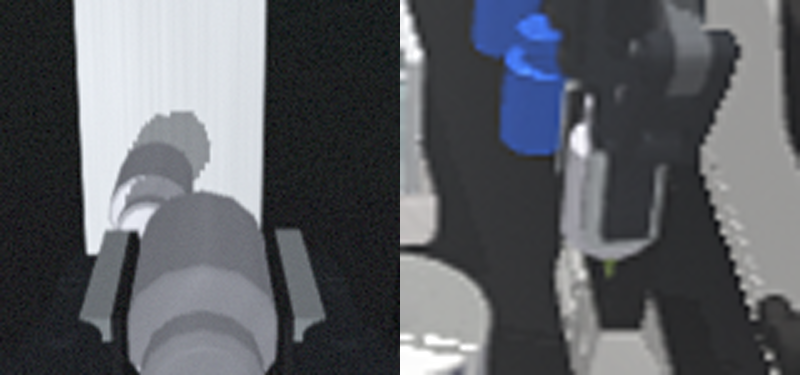

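The weight is held between the pads (wrist crop centre (200,280)), and the side crop shows it upright with its foot at side pixel (449/… ≈ 369,230). I let the arm settle and check z.

Request:
drive_tool(
  targets=[0,0,0,0,0,0,0,0,0,0,0,0,0,0,0,0,0,0,0,0,0,0,0,0],
)

```text
time_s: 9.4
tool_pos: [0.5729, -0.3536, 0.2149]
tool_rot: [-0.0, 0.999, 0.043, -0.001]
force: [0.6, -0.4, -2.3]
gripper_width: 0.0265
finger_force: 59.2
```

```bash
python3 - <<'E'
from h import *
s=ctrl.observe(); print(s['time_s'],s['tool_pos'],s['gripper_width'],s['finger_force'],s['force'])
g=save('side','s5.png'); p=s['tool_pos']; print(proj(g,p),proj(g,p+[0,0,-.0089]))
f=save('top','t5.png');f=save('wrist','w5.png')
A=cv2.resize(f['pixels'][100:400,160:480],(400,375),interpolation=2)
B=cv2.resize(g['pixels'][195:240,345:393],(400,375),interpolation=2)
cv2.imwrite('pics/c5.png',np.hstack([A,B])[:,:,::-1])
E
```

```text
9.4 [ 0.57291689 -0.35360081  0.21493002] 0.02649273788346739 59.194689793512225 [ 0.55542915 -0.44129864 -2.30172846]
[366.04028723 223.43893109] [365.55680239 227.92518279]
```

View pics/c5.png

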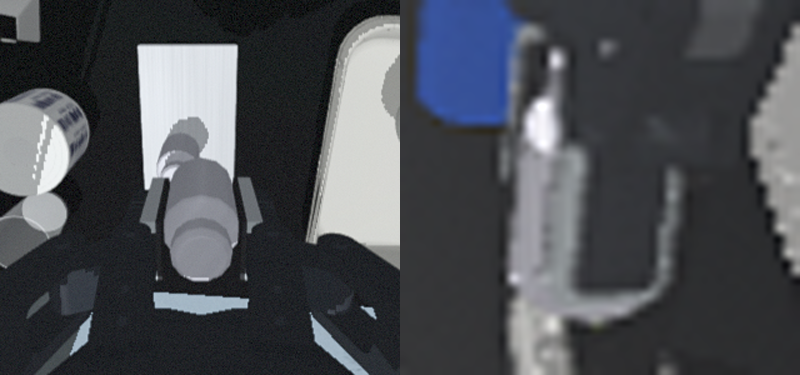

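Request:
drive_tool(
  targets=[-0.7,2,0,0,0,0,-2,6,0,0,0,0,-3.3,10,0,0,0,0,-4.5,14,0,0,0,0,-6,18,0,0,0,0,-7.3,22,0,0,0,0,-8.6,26,0,0,0,0,-9.6,29,0,0,0,0],
)

```text
time_s: 10.22
tool_pos: [0.4761, -0.0617, 0.2166]
tool_rot: [-0.0, 0.999, 0.043, 0.001]
force: [1.3, 0.9, -1.6]
gripper_width: 0.0261
finger_force: 59.5
```

Request:
drive_tool(
  targets=[-0.6,2,0,0,0,0,-1.2,3.7,0,0,0,0,-1.7,5.1,0,0,0,0,-1.7,5.1,0,0,0,0,-1.7,5.1,-1,0,0,0,-1.7,5.1,-2,0,0,0,-1.7,5.1,-2,0,0,0,-1.7,5.1,-2,0,0,0],
)

```text
time_s: 10.88
tool_pos: [0.4598, -0.0136, 0.1948]
tool_rot: [0.0, 0.999, 0.042, -0.001]
force: [0.7, -0.9, -1.6]
gripper_width: 0.0265
finger_force: 59.5
```

```bash
python3 - <<'E'
from h import *
s=ctrl.observe(); print(s['time_s'],s['tool_pos'],s['tool_rot'],s['gripper_width'],s['finger_force'],s['force'])
g=save('side','s6.png'); f=save('wrist','w6.png'); t=save('top','t6.png')
p=s['tool_pos']; u,v=proj(g,p).astype(int); print(u,v,'pan',proj(g,[.4615,-.0132,.05]))
w5=load('s5.png'); 
B=cv2.resize(g['pixels'][v-60:v+60,u-50:u+50],(400,480),interpolation=2)
A=cv2.resize(f['pixels'][100:400,160:480],(400,375),interpolation=2); A=cv2.copyMakeBorder(A,0,105,0,0,0)
cv2.imwrite('pics/c6.png',np.hstack([A,B])[:,:,::-1])
E
```

```text
10.8833 [ 0.4598135  -0.01356208  0.19481289] [ 4.85124777e-04  9.99110059e-01  4.21577894e-02 -1.25505808e-03] 0.026455407628998638 59.523038724437356 [ 0.69070088 -0.85071691 -1.56624772]
294 144 pan [295.91226903 197.29476677]
```

View pics/c6.png

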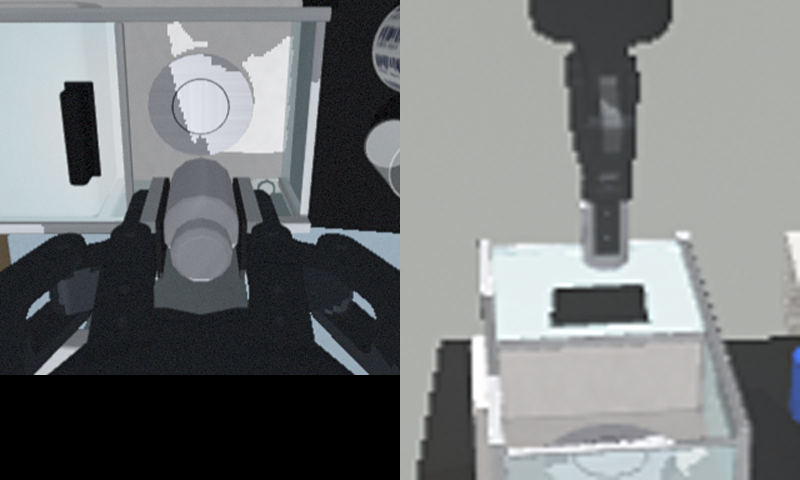

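The wrist crop shows the knob top at about (322,304) full-frame and the ring at (320,186). In the side crop the foot bottom is at (295,151) and the ring column at 297. I check the offsets.

```bash
python3 - <<'E'
from h import *
f=load('w6.png'); g=load('s6.png'); T=np.array([.4598,-.0136,.1948])
print('knob rel',onz(f,321.6,304,T[2]+.0431)-T)
print('ring',onz(f,320.5,185.5,.05))
im=cv2.cvtColor(f['pixels'],cv2.COLOR_RGB2GRAY); u,v=320,185;h=34
e=cv2.adaptiveThreshold(im[v-h:v+h,u-h:u+h],255,0,1,9,4); n,l,st,c=cv2.connectedComponentsWithStats(e)
for i in range(1,n):
    if st[i,4]>60: ys,xs=np.nonzero(l==i); el=cv2.fitEllipse(np.c_[xs,ys].astype(np.float32)); print(el,onz(f,el[0][0]+u-h,el[0][1]+v-h,.05))
for dz in (.005,.0089,.013): print(dz,proj(g,T+[.001,-.014,-dz]))
print(proj(g,T+[.001,-.0,.0]))
E
```

```text
knob rel [ 0.00053309 -0.00028263  0.0431    ]
ring [ 0.46112708 -0.0132545   0.05      ]
((31.64345932006836, 32.831424713134766), (41.74697494506836, 68.49769592285156), 150.38072204589844) [ 0.46259347 -0.01028087  0.05      ]
((56.85594177246094, 2.5578253269195557), (4.47996711730957, 21.124042510986328), 101.83116912841797) [ 0.49457601 -0.03210223  0.05      ]
0.005 [294.92046968 149.30147875]
0.0089 [294.94313644 150.84596889]
0.013 [294.96683325 152.46164265]
[294.87059762 144.72205234]
```

Request:
drive_tool(
  targets=[0,0,-1,0,0,0,0,0,-3,0,0,0,0,0,-5,0,0,0,0,0,-7,0,0,0,0,0,-8.5,0,0,0,0,0,-9.5,0,0,0,0,0,-10,0,0,0,0,0,-10,0,0,0],
)

```text
time_s: 11.7
tool_pos: [0.4598, -0.0129, 0.0952]
tool_rot: [0.0, 0.999, 0.043, -0.001]
force: [-0.4, -0.2, -2.4]
gripper_width: 0.0264
finger_force: 59.5
```

Request:
drive_tool(
  targets=[0,0,-0.6,0,0,0,0,0,-1.2,0,0,0,0,0,-1.7,0,0,0,0,0,-2.2,0,0,0,0,0,-2.6,0,0,0,0,0,-2.8,0,0,0,0,0,-2.8,0,0,0,0,0,-2.8,0,0,0],
)

```text
time_s: 12.37
tool_pos: [0.4603, -0.0128, 0.0683]
tool_rot: [0.0, 0.999, 0.043, 0.0]
force: [-0.1, 0.2, -1.0]
gripper_width: 0.0263
finger_force: 59.6
```

```bash
python3 - <<'E'
from h import *
s=ctrl.observe(); print(s['time_s'],s['tool_pos'],s['tool_rot'],s['gripper_width'],s['finger_force'],s['force'])
g=save('side','s7.png'); f=save('wrist','w7.png')
B=cv2.resize(g['pixels'][150:225,260:340],(400,375),interpolation=2)
A=cv2.resize(f['pixels'][100:400,160:480],(400,375),interpolation=2)
cv2.imwrite('pics/c7.png',np.hstack([A,B])[:,:,::-1])
T=s['tool_pos']; print(proj(g,T+[.001,-.014,-.0089]),proj(g,[.4612,-.0132-.023,.05]))
E
```

```text
12.3667 [ 0.4603089  -0.01276506  0.06831097] [1.28899873e-04 9.99085864e-01 4.27483132e-02 3.77604419e-05] 0.02628114933877277 59.55200470983982 [-0.14708046  0.16738154 -1.01096233]
[295.82048489 197.01815809] [295.84148115 202.25984275]
```

View pics/c7.png

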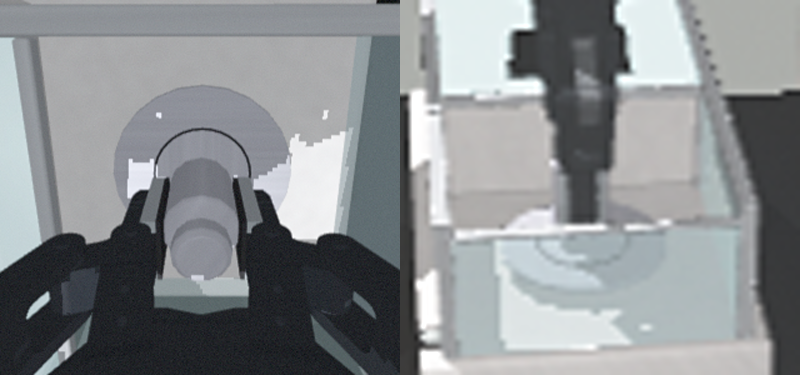

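The wrist crop shows the weight centred over the ring (x about 202 for both), and the side crop shows the foot just above the ring. I settle, then hand in.

Request:
drive_tool(
  targets=[0,0,0,0,0,0,0,0,0,0,0,0,0,0,0,0,0,0,0,0,0,0,0,0,0,0,0,0,0,0,0,0,0,0,0,0],
)

```text
time_s: 12.97
tool_pos: [0.4603, -0.0127, 0.0683]
tool_rot: [0.0, 0.999, 0.043, 0.0]
force: [0.5, 1.3, -2.2]
gripper_width: 0.0263
finger_force: 59.6
```

Request:
drive_tool(
  targets=[0,0,-0.1,0,0,0,0,0,-0.2,0,0,0,0,0,-0.2,0,0,0,0,0,-0.2,0,0,0,0,0,-0.2,0,0,0,0,0,-0.2,0,0,0],
)

```text
time_s: 13.47
tool_pos: [0.4603, -0.0127, 0.0663]
tool_rot: [0.0, 0.999, 0.043, 0.0]
force: [-0.2, 0.9, -2.3]
gripper_width: 0.0262
finger_force: 59.6
```

```bash
python3 -c "
from station import ctrl
print(ctrl.observe()['tool_pos'],ctrl.hand_in())"
```

```text
the job is handed in; nothing more can be done
[ 0.46026717 -0.01272746  0.06628972] None
```

I slid the lid open to its stop and handed the job in at 13.5 s with the 200 g weight still gripped over the ring, its foot about 7 mm above the pan by my measurements; the hand-in returned no verdict.

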